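# Hold the bearing press key switch on

### The arm

A 6-joint arm with a two-finger parallel gripper is mounted at the origin on the work surface. World frame = base frame: x ahead of the robot, y to its left, z up, the work surface at z = 0. Lengths are in mm, angles in rad, forces in N, time in s.
With the tool pointing down it reaches from about 350 to 875 mm from the base axis. Payload 4.2 kg.
Tool frame: the origin (TCP) lies between the finger pads; the fingertips stand 25 mm ahead of it and the grasp point (between the pads) lies 6 mm ahead of it; z points along the fingers, y is the line along which they close (so a half turn about z gives the same grasp; the last joint's range is limited). The gripper opens to 85 mm and grips with 20 to 120 N. Pads are 22 mm wide; open, the fingers measure 114 mm over their backs; the gripper's body (76 mm by 85 mm) begins 54 mm behind the grasp point. The pads swing forward as they close: fully open they stand 13 mm farther back than shut.
Start: joints at [-0.848, 0.385, 0.008, 0, -1.194, -0.259], TCP at [279.605, -558.946, 225.912] pointing down, gripper open.
Joint ranges: [-3.14, 3.14], [-1.21, 2.06], [-1.07, 1.41], [-3.16, 2.05], [-2.99, -0.16], [-3.1, 3.1]. Speed limits (rad/s): [2.79, 2.79, 3.14, 3.14, 3.14, 3.14].

### API

Orientations are given as a unit quaternion [x, y, z, w].
In Python, from bench import arm gives the robot as it stands.
- The arm moves only by the shell command python3 -m pendant 'ROWS'. ROWS is JSON, a list of rows, each a list of 7 numbers: the shift along the tool's x, y, z in m, then the turn, a rotation vector about the tool's x, y, z in degrees, then the finger opening in m, from 0 to 0.0854. In form: [[x, y, z, wx, wy, wz, fingers], ...]. A call has 1 to 12 rows; each row shifts and turns the commanded pose from where the row before left it, along the tool's axes as they then stand; what a row does not reach is not made up. A row lasts 1/10 s, in which the tool goes at most 50 mm and 8.59 degrees, less where a joint would pass 70% of its speed; a pose out of reach is approached as far as the arm can. A call is refused whole if a number of a shift passes 0.05 or a number of a turn 8.59, either way. A call with a gripper value outside its range is refused whole. The fingers move at their own pace and stop on an object; the grip force is fixed at half the most. Time passes only in rows, so rows that do not move let the fingers close. It gives the time, the measured TCP pose, the force, the opening and the grip force at its end, in the units of the state.
- arm.read_state(): the state, without advancing time (a new reading comes with each control period).
- arm.get_image(name): name is "scene" or "top"; returns a dict with "image" (400x640x3 uint8, red, green, blue), "fx", "fy", "cx", "cy" (pixels), "xyz" and "rotation" of the camera in the world. Camera axes: x right, y down, z forward; pixel columns grow to the right and rows downward; lengths in mm; the calibration is good to about 2 mm. A picture is of the moment at which its call begins. There is no depth.
- arm.job_done(): hands the job in; it is judged then, once.
The state is a dict: "clock": time; "joints": joint angles; "joint_vel": joint speeds; "joint_efforts": joint torques, N m; "position": TCP position; "ee_rot": TCP orientation; "contact_force": force on the tool from outside, world axes, zero at the start; "wrist_torque": the same for the moment, N m; "gripper_width": finger opening in mm; "grasp_force": force on a finger pad.
Only numpy, scipy, OpenCV 4.12 (cv2) and the standard library are available. Lean on these libraries where they do the work, as an engineer would, in place of code of your own. Each camera call takes 0.05 s, during which the arm holds its last target. There are 200 camera calls.

### The job

Take the flat bar-headed key (not the round-headed one) out of the wooden key block, put it in the keyway on top of the grey control box and, without forcing it, wiggle it past the sticky tumbler until it is fully home. Then turn it a quarter turn clockwise, seen from above, against its spring and finish while still gripping the key and holding it turned. Leave the round-headed key and the other things on the bench where they are.

Things in the scene. Friction and masses are not known exactly. Their poses are not given: they have to be found in the camera images.
- key: The bar-headed key, 75 mm tall, 60 g, standing bit-down in either slot of the block. Origin at its lower tip, z up. Steel shaft 5 mm thick; bit at the foot 16 (x) by 5 mm (y), from z = 2 to 7 mm, its lowest 2 mm reduced to 14 by 3.6 mm. Symmetric: it fits the lock either way round (half a turn).
- key_head (a point): Centre of that key's head, 60 mm above its tip: a flat aluminium bar, 36 (x) by 12 (y) by 30 mm (z). Its underside is 45 mm above the tip and rests on the block's top.
- round_key: The other key in the block: aluminium disc head 32 mm across and 10 mm thick on a 28 by 13 by 4 mm steel collar, plain round shaft. Origin at its lower tip, x across the head, z up. Not to be used; leave it.
- holder: Dark wooden key block, fixed, 140 (x) by 60 (y) by 50 mm high, origin under its centre. Two slots, 20 (x) by 9 mm (y), right through from the top, centred at x = -35 and +35 mm. The keys stand in them with x and y along the block's, 45 mm of each below the block's top (tips 5 mm above the bench).
- station: Grey steel control box of the press, fixed, 130 (x) by 150 (y) by 70 mm high, origin under its centre. In the middle of its top is a square steel lock bezel 56 by 56 mm, 6 mm thick. A pilot lamp at x = 30, y = 52 mm stands 14 mm above the top. Contact forces of the key on the lock, twisting included, must stay below 50 N.
- keyhole (a point): Centre of the keyway at the bezel's upper face, 76 mm above the bench; axes as the station's. The keyway is a slot 19 (x) by 7.5 mm (y) through the 6 mm bezel; the bit enters in line with it. Once the key's tip is more than 13 mm deep the bit is below the bezel and free to twist.
- tumbler_top (a point): Centre of the upper face of the hidden sticky tumbler, 16 mm below the keyhole: a plate 5 mm thick, slot 19 by 7.5 mm, turned counter-clockwise (seen from above) from the keyway by an unknown 0.35 to 0.8 rad; it takes 0.15 N m to turn. The bit passes when twisted within about 0.15 rad of that slot; else the key stops 16 to 18 mm deep.
- home (a point): Where the key's tip is when fully home: 32 mm below the keyhole, on the floor of the lock plug's slot (18 by 6.5 mm, 10 mm deep, its mouth 22 mm below the keyhole). At rest that slot is in line with the keyway, so past the tumbler twist the key back to line (within about 0.1 rad) to enter. Home, the head's underside is 13 mm above the bezel.
- plug (a joint): Turn of the lock plug, rad: 0 at rest, growing clockwise seen from above, stop at 1.6. A spring turns it back when let go: 0.03 N m at rest, 0.16 at a quarter turn. The key has about 0.1 rad of play in it.
- race: Bystander: steel bearing race, a ring 72 mm across and 22 mm high, origin under its centre.
- driver: Bystander: screwdriver with red handle, lying beyond the work.
- hub: Bystander: dark steel flange 120 mm across with a threaded post 75 mm high, origin under its centre.
Not all that is in view belongs to the job. Leave any blue look-alike of the station alone.

How it is judged (in metres and radians):
On the way, in this order (a step that is already met when the one before it is completed fails the run):
1. the bar-headed key is lifted clear of the block in the fingers (height (world z) of key above 0.055 m and contact force between the fingers and key above 2 N), for 0.1 s.
2. the key is fully home in the lock, not yet turned (z of key in the frame of keyhole below -0.028 m and horizontal distance between key and keyhole below 0.004 m and value of joint plug below 0.4 rad), for 0.1 s.
3. the key is turned a quarter turn (value of joint plug above 1.25 rad), for 0.2 s.
At the end, for the whole second after the job is handed in: The plug stands still at 1.25 rad (72 degrees) or more, the bar-headed key is in the lock with its tip at least 26 mm deep, within 4 mm of the keyway's centre and upright within 0.15 rad, and the fingers grip it with more than 2 N (value of joint plug above 1.25 rad and velocity of joint plug between -0.3 and 0.3 rad/s and z of key in the frame of keyhole below -0.026 m and horizontal distance between key and keyhole below 0.004 m and angle between key's own z axis and vertical below 0.15 rad and contact force between the fingers and key above 2 N); the arm keeps its last pose, push and grip.
It fails at once if the key is forced: contact force on the lock over 50 N (contact force between key and station above 50 N).
It fails at once if the round-headed key is taken or shoved (distance of round_key from where it was at the start of the episode above 0.02 m).
It fails at once if the other things on the bench are disturbed (distance of any of race, driver, hub from where it was at the start of the episode above 0.02 m).
It also fails if it takes over 51 s, if anything falls off the work surface, if the arm or the gripper's body presses on something with over 40 N, if the wrist force passes 120 N, or if a joint passes its speed limit or range.

## Working session

There is one attempt and no reset: what is moved stays moved. The work goes in short steps, Python scripts to look and compute and a shell command to move; the robot and the scene stay as the last step left them, time stands still between calls to the robot, and variables do not carry over. Pictures are saved under pics/ and viewed, at most 10 in all, crops included, and the job is handed in when it is done.

```bash
ls; mkdir -p pics; python3 - <<'E'
from bench import arm
import cv2,pickle
for n in("scene","top"):
    d=arm.get_image(n); pickle.dump(d,open(f"pics/{n}.pkl","wb")); cv2.imwrite(f"pics/{n}0.png",d["image"][:,:,::-1])
    print(n,d["fx"],d["fy"],d["cx"],d["cy"],d["xyz"],d["rotation"])
print(arm.read_state())
E
```

```text
pics
scene 404.59798842347874 404.59798842347874 322.0730249638654 205.26831949809196 [1405.96153014   38.30780088  765.50799066] [ 0.62847088  0.64533391 -0.31615548 -0.2976814 ]
top 507.2284235143144 507.2284235143144 316.2141820420834 191.73724185025006 [ 340.84487992   -2.19167799 1497.50834304] [-0.7006354   0.71113941 -0.03721204  0.0447888 ]
{'clock': 0.1, 'joints': array([-8.48392550e-01,  3.85494286e-01,  6.78134189e-03, -4.14944691e-04,
       -1.19401345e+00, -2.58618489e-01]), 'joint_vel': array([-0.00132614, -0.00195371,  0.00316937,  0.00089331, -0.00019516,
       -0.00215646]), 'joint_efforts': array([-4.38848647e-04, -3.93320417e+01,  1.88930404e+01,  4.19798568e+00,
       -2.62975249e-03,  6.05823061e-06]), 'position': array([ 279.37270114, -558.498548  ,  224.93251289]), 'ee_rot': array([-2.29745332e-01,  9.73250283e-01,  9.42093429e-04, -2.84497838e-04]), 'contact_force': array([ 0.30776082, -0.30535696,  0.35971867]), 'wrist_torque': array([-0.02155963,  0.02200028, -0.00983188]), 'grasp_force': 0.0, 'gripper_width': 85.19645698049268}
```

View pics/scene0.png

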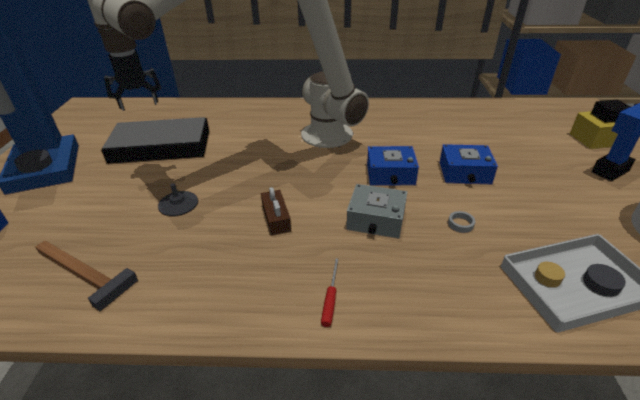

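View pics/top0.png

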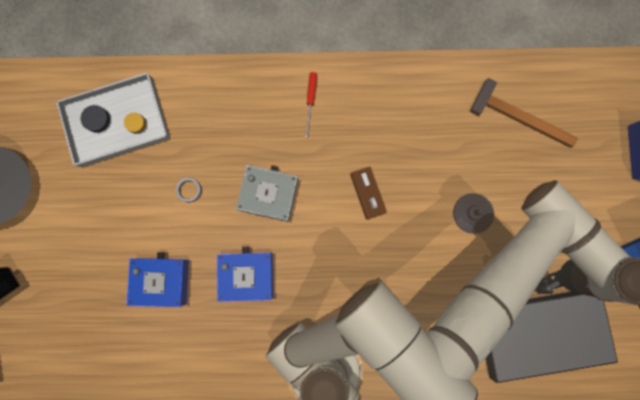

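The scene view shows the block at (276,212) and the grey box at (377,212). The top view has the block at (368,193), the box at (268,193), the race at (188,190) and the hub at (473,213). Next I'll zoom in on the block and box in both views.

```bash
python3 - <<'E'
import cv2,pickle,numpy as np
t=pickle.load(open("pics/top.pkl","rb"))["image"];s=pickle.load(open("pics/scene.pkl","rb"))["image"]
z=lambda im,x,y,w,h:cv2.resize(im[y:y+h,x:x+w,::-1],(400,300),interpolation=cv2.INTER_CUBIC)
cv2.imwrite("pics/z0.png",np.vstack([np.hstack([z(t,328,163,80,60),z(t,228,163,80,60)]),np.hstack([z(s,236,182,80,60),z(s,337,182,80,60)])]))
E
```

```text
(no output)
```

View pics/z0.png

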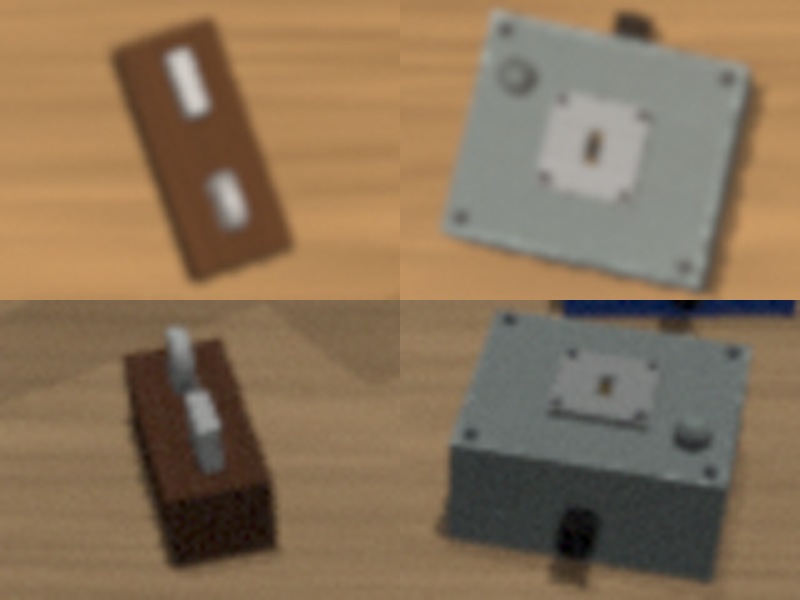

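The zoom shows the bar-headed key in the far slot, at top (365,180) and scene (277,208). The round-headed key is in the near slot, at top (374,203). The bezel's keyway is near top (267,193). Now I'll measure positions.

```bash
cat > h.py <<'E'
import cv2,pickle,numpy as np
from scipy.spatial.transform import Rotation as R
def ray(d,p):
    q=np.array([(p[0]-d["cx"])/d["fx"],(p[1]-d["cy"])/d["fy"],1.]); r=np.array(d["rotation"])
    M=R.from_quat(r).as_matrix() if r.size==4 else r
    return np.array(d["xyz"]),M@q
def onz(d,p,z):
    o,v=ray(d,p); return o+v*(z-o[2])/v[2]
def proj(d,P):
    M=R.from_quat(d["rotation"]).as_matrix(); c=M.T@(np.array(P)-d["xyz"]); return np.array([d["fx"]*c[0]/c[2]+d["cx"],d["fy"]*c[1]/c[2]+d["cy"]])
def tri(a,pa,b,pb):
    o1,v1=ray(a,pa);o2,v2=ray(b,pb); s=np.linalg.lstsq(np.c_[v1,-v2],o2-o1,rcond=None)[0]
    A=o1+s[0]*v1;B=o2+s[1]*v2; return (A+B)/2,np.linalg.norm(A-B)
def blobs(mask,x,y,k=8,amin=100):
    c,_=cv2.findContours(mask,cv2.RETR_EXTERNAL,cv2.CHAIN_APPROX_NONE)
    o=[]
    for q in sorted(c,key=cv2.contourArea,reverse=True):
        if cv2.contourArea(q)<amin: continue
        r=cv2.minAreaRect(q); o.append((((q[:,0,:]+.5)/k-.5+[x,y]),cv2.contourArea(q)/k/k,(cv2.boxPoints(r)+.5)/k-.5+[x,y]))
    return o
def crop(d,x,y,w,h,k=8):
    return cv2.resize(d["image"][y:y+h,x:x+w],None,fx=k,fy=k,interpolation=cv2.INTER_CUBIC)
def rect(d,box,z):
    P=np.array([onz(d,p,z)[:2] for p in box]); c=P.mean(0); e=[P[1]-P[0],P[2]-P[1]]; L=[np.linalg.norm(v) for v in e]
    return c.round(1),np.round(L,1),[round(float(np.arctan2(v[1],v[0])),3) for v in e]
E
python3 - <<'E'
from h import *
t=pickle.load(open("pics/top.pkl","rb"));s=pickle.load(open("pics/scene.pkl","rb"))
def go(d,n,x,y,w,h,f,z):
    im=crop(d,x,y,w,h); m=f(cv2.cvtColor(im,cv2.COLOR_RGB2HSV).astype(int)).astype(np.uint8)*255
    for c,a,b in blobs(m,x,y)[:2]: print(n,round(a,1),b.mean(0).round(2),rect(d,b,z))
br=lambda v:lambda q:(q[...,2]>v)&(q[...,1]<60)
go(t,"keys",345,163,45,60,br(140),80)
go(t,"bezel",250,175,35,35,br(170),76)
go(t,"slot",258,183,18,20,lambda q:q[...,2]<150,76)
go(t,"block",328,160,80,65,lambda q:((q[...,2]<130)&(q[...,1]>60)&(q[...,0]<20))|br(140)(q),50)
go(t,"box",230,160,75,66,lambda q:(q[...,1]<60)&(q[...,2]>100),70)
go(s,"s bezel",363,188,30,22,br(150),76)
go(s,"s slot",370,192,16,16,lambda q:q[...,2]<115,76)
go(s,"s keys",262,185,30,35,br(120),65)
print(proj(t,[700,0,50]),proj(s,[700,0,50]))
E
```

```text
keys 62.0 [365.17 178.82] (array([ 540.7, -126.6]), array([14.8, 38.1]), [-1.256, -2.842])
keys 35.7 [373.76 202.24] (array([ 474., -149.]), array([12.6, 27.1]), [-1.246, -2.831])
bezel 256.2 [265.88 191.97] (array([508.2, 154.1]), array([49.2, 49.9]), [-0.22, -1.808])
slot 21.3 [266.06 191.75] (array([508.8, 153.6]), array([11.3, 18.8]), [-1.586, 3.138])
slot 10.1 [273.19 200.06] (array([484.9, 133.5]), array([12.7, 13.5]), [-1.586, 3.137])
block 1066.1 [367.78 192.73] (array([ 504.9, -135.6]), array([ 64.2, 143.7]), [-1.235, -2.823])
box 2457.1 [267.1  192.53] (array([507.6, 151.3]), array([134.9, 154.4]), [-0.226, -1.818])
s slot 54.4 [377.5  205.25] (array([538.1, 152. ]), array([43.5, 19.3]), [1.587, -0.089])
s slot 16.8 [377.71 198.56] (array([508.1, 154.8]), array([22.6, 11.4]), [2.916, 1.16])
s keys 31.6 [276.02 203.86] (array([ 522.5, -129. ]), array([13.1, 36.9]), [2.166, 0.339])
s keys 21.5 [271.73 189.68] (array([ 455.9, -149.7]), array([14.6, 33. ]), [2.406, 0.433])
[319.44963424 126.8615416 ] [319.77090803 253.69448959]
```

```bash
cat >> h.py <<'E'
def st(goal=None,yaw=None):
    from bench import arm
    s=arm.read_state(); M=R.from_quat(s["ee_rot"]).as_matrix(); th=np.arctan2(M[1,0],M[0,0]); p=np.array(s["position"])
    print("t",round(s["clock"],2),"p",p.round(1),"th",round(th,4),"tilt",M[:2,2].round(4),"F",np.round(s["contact_force"],1),"T",np.round(s["wrist_torque"],2),"w",round(s["gripper_width"],1),"g",round(s["grasp_force"],1),"j",np.round(s["joints"],2))
    if goal is not None: print("shift mm",(M.T@(np.array(goal)-p)).round(2))
    if yaw is not None: print("wz deg",np.degrees(th-yaw).round(2))
E
python3 -m pendant '[[-0.0355,0.0224,0,0,0,0,0.0854],[-0.0355,0.0224,0,0,0,0,0.0854],[-0.0355,0.0224,0,0,0,0,0.0854],[-0.0355,0.0224,0,0,0,0,0.0854],[-0.0355,0.0224,0,0,0,0,0.0854],[-0.0355,0.0224,0,0,0,0,0.0854],[-0.0355,0.0224,0,0,0,0,0.0854],[-0.0355,0.0224,0,0,0,0,0.0854],[-0.0355,0.0224,0,0,0,0,0.0854],[-0.0355,0.0224,0,0,0,0,0.0854],[-0.0355,0.0224,0,0,0,0,0.0854],[-0.0355,0.0224,0,0,0,0,0.0854]]'
python3 -m pendant '[[0,0,0,0,0,-8.59,0.05],[0,0,0,0,0,-8.59,0.05],[0,0,0,0,0,-8.59,0.05],[0,0,0,0,0,-8.59,0.05],[0,0,0,0,0,-8.59,0.05],[0,0,0,0,0,-8.59,0.05],[0,0,0,0,0,-8.59,0.05],[0,0,0,0,0,-8.59,0.05],[0,0,0,0,0,-8.59,0.05],[0,0,0,0,0,-8.59,0.05]]'
python3 -c "
from h import *;st([541.2,-127,140],0.32)"
```

```text
clock: 1.3
position: [540.7, -126.3, 225.6]
ee_rot: [-0.23, 0.973, 0.0, -0.0]
contact_force: [0.3, -0.0, 0.1]
gripper_width: 85.1
grasp_force: 0.0
clock: 2.3
position: [540.0, -127.9, 225.4]
ee_rot: [0.833, -0.553, -0.001, 0.0]
contact_force: [0.7, 0.4, -0.6]
gripper_width: 49.9
grasp_force: 0.0
t 2.3 p [ 540.  -127.9  225.4] th -1.1724 tilt [-0.0011  0.0002] F [ 0.7  0.4 -0.6] T [ 0.05 -0.04 -0.02] w 49.9 g 0.0 j [ 0.06  0.27 -0.17 -0.   -1.14  0.34]
shift mm [-0.31 -1.52 85.38]
wz deg -85.51
```

```bash
python3 -m pendant '[[0,0,0,0,0,-8.55,0.05],[0,0,0,0,0,-8.55,0.05],[0,0,0,0,0,-8.55,0.05],[0,0,0,0,0,-8.55,0.05],[0,0,0,0,0,-8.55,0.05],[0,0,0,0,0,-8.55,0.05],[0,0,0.02,0,0,-8.55,0.05],[0,0,0.02,0,0,-8.55,0.05],[0,0,0.02,0,0,-8.55,0.05],[0,0,0.02,0,0,-8.55,0.05],[0,0,0,0,0,0,0.05]]' >/dev/null
python3 - <<'E'
from h import *
from bench import arm
st([541.2,-127,79],0.32)
for n in("scene","top"):
    d=arm.get_image(n); pickle.dump(d,open(f"pics/{n}1.pkl","wb"))
t=pickle.load(open("pics/top1.pkl","rb"))["image"];s=pickle.load(open("pics/scene1.pkl","rb"))["image"]
z=lambda im,x,y,w,h:cv2.resize(im[y:y+h,x:x+w,::-1],(400,400),interpolation=cv2.INTER_CUBIC)
cv2.imwrite("pics/z1.png",np.hstack([z(t,325,140,80,80),z(s,236,150,80,80)]))
E
```

```text
t 3.4 p [ 537.9 -127.8  142.7] th 0.3127 tilt [-0.0073  0.0006] F [-0.5 -0.3 -0. ] T [ 0.01  0.04 -0.07] w 50.3 g 0.0 j [ 0.06  0.34 -0.28 -0.   -0.95  1.82]
shift mm [ 3.81  0.41 63.7 ]
wz deg -0.42
```

View pics/z1.png

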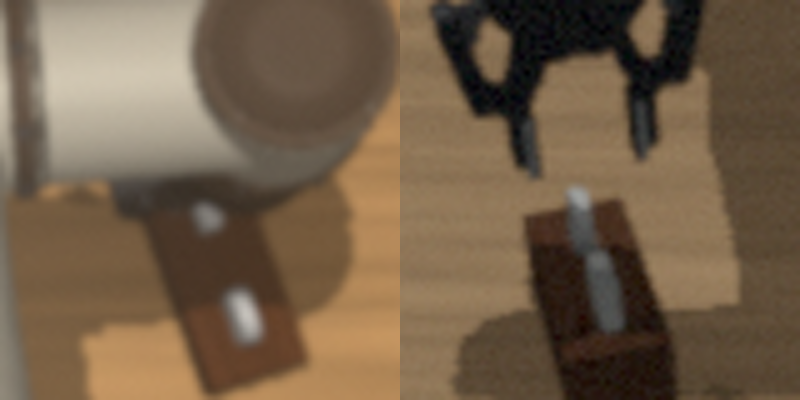

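The fingers straddle the bar head in both views; in the crop the head is near (208,215) in top and (605,290) in scene. I'll descend and check before closing.

```bash
python3 -m pendant '[[0.0038,0.0004,0.016,0,0,-0.4,0.05],[0,0,0.016,0,0,0,0.05],[0,0,0.016,0,0,0,0.05],[0,0,0.01,0,0,0,0.05],[0,0,0.005,0,0,0,0.05],[0,0,0,0,0,0,0.05],[0,0,0,0,0,0,0.05]]' >/dev/null
python3 -c "
from h import *;st([541.2,-127,79],0.32)"
```

```text
t 4.2 p [ 544.8 -127.2   83.8] th 0.3205 tilt [ 0.0016 -0.0002] F [ 0.9 -0.2  0.4] T [-0.   -0.03 -0.02] w 49.9 g 0.0 j [ 0.06  0.42 -0.34  0.   -0.81  1.83]
shift mm [-3.32 -1.34  4.76]
wz deg 0.03
```

```bash
python3 -m pendant '[[-0.0033,-0.001,0.0045,0,0,0,0.05],[0,0,0,0,0,0,0.02],[0,0,0,0,0,0,0.004],[0,0,0,0,0,0,0.0],[0,0,0,0,0,0,0.0],[0,0,0,0,0,0,0.0],[0,0,0,0,0,0,0.0]]'
python3 -c "
from h import *;st([541.2,-127,79],0.32)"
```

```text
clock: 4.9
position: [540.7, -127.3, 78.4]
ee_rot: [0.987, 0.16, 0.0, 0.0]
contact_force: [-0.5, -0.7, 0.0]
gripper_width: 0.1
grasp_force: 0.0
t 4.9 p [ 540.7 -127.3   78.4] th 0.3207 tilt [0. 0.] F [-0.5 -0.7  0. ] T [ 0.01 -0.01  0.01] w 0.1 g 0.0 j [ 0.06  0.42 -0.35 -0.   -0.8   1.83]
shift mm [ 0.55 -0.08 -0.56]
wz deg 0.04
```

The gripper closed on nothing, so I need to look.

```bash
python3 - <<'E'
from h import *
from bench import arm
for n in("scene","top"):
    d=arm.get_image(n); pickle.dump(d,open(f"pics/{n}2.pkl","wb"))
t=pickle.load(open("pics/top2.pkl","rb"))["image"];s=pickle.load(open("pics/scene2.pkl","rb"))["image"]
z=lambda im,x,y,w,h:cv2.resize(im[y:y+h,x:x+w,::-1],(400,400),interpolation=cv2.INTER_CUBIC)
cv2.imwrite("pics/z2.png",np.hstack([z(t,325,140,80,80),z(s,236,150,80,80)]))
d=pickle.load(open("pics/scene2.pkl","rb"));print(proj(d,[541,-127,78]),proj(d,[541,-127,53]))
E
```

```text
[275.50116766 204.2856618 ] [276.26399729 211.32945379]
```

View pics/z2.png

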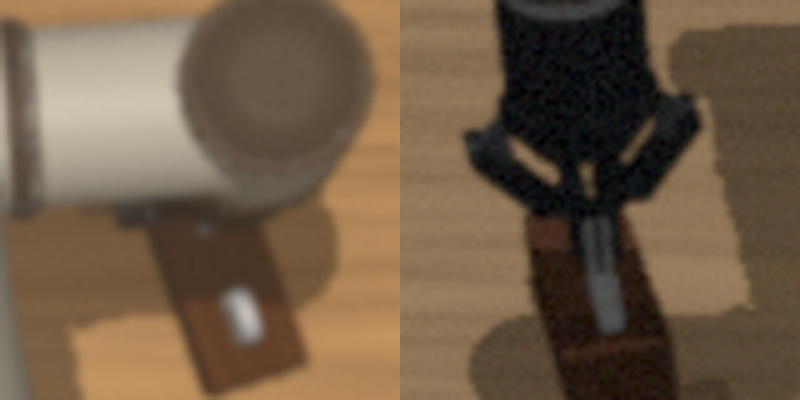

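The shut pads at crop (600,220-275) end at about the height of the head's top (scene row 205), so the fingertips look to be above the key rather than beside it. I'll reopen a little and look closely.

```bash
python3 -m pendant '[[0,0,0,0,0,0,0.04],[0,0,0,0,0,0,0.04],[0,0,0,0,0,0,0.04],[0,0,0,0,0,0,0.04]]'
python3 - <<'E'
from h import *
from bench import arm
d=arm.get_image("scene"); pickle.dump(d,open("pics/scene3.pkl","wb"))
im=cv2.resize(d["image"][180:225,250:310,::-1],(800,600),interpolation=cv2.INTER_CUBIC)
im=np.clip(im.astype(float)*2,0,255).astype(np.uint8)
cv2.imwrite("pics/z3.png",im)
c,s=np.cos(.32),np.sin(.32)
for n,P in dict(top_f=[18,0,80],top_b=[-18,0,80],bot_f=[18,0,50],padL=[0,20,60],padR=[0,-20,60],padL85=[0,20,85],padR85=[0,-20,85]).items():
    q=proj(d,[541+c*P[0]-s*P[1],-127+s*P[0]+c*P[1],P[2]]); print(n,((q-[250,180])*800/60).round())
E
```

```text
clock: 5.4
position: [540.7, -127.3, 78.4]
ee_rot: [0.987, 0.16, 0.0, 0.0]
contact_force: [-0.1, 0.2, -0.4]
gripper_width: 40.1
grasp_force: 0.0
top_f [357. 369.]
top_b [322. 265.]
bot_f [369. 482.]
padL [442. 374.]
padR [252. 410.]
padL85 [433. 279.]
padR85 [241. 315.]
```

View pics/z3.png

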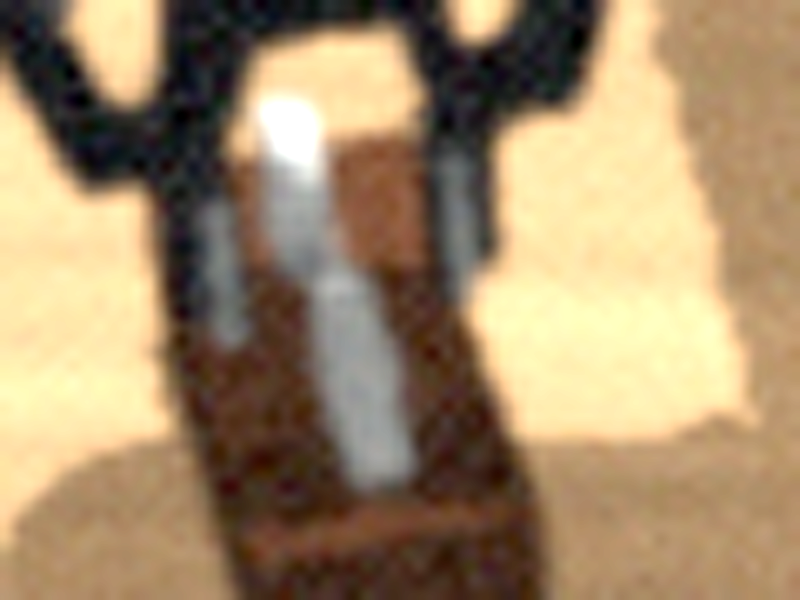

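The pads stand on either side of the key, with their tips at (248,345) and (445,300). That puts them near z = 80 to 86, above the head, and the key is centred between them. I'll lower in small steps and watch the force.

```bash
python3 -m pendant '[[0,0,0.005,0,0,0,0.04],[0,0,0.005,0,0,0,0.04],[0,0,0.004,0,0,0,0.04],[0,0,0,0,0,0,0.04]]'
python3 -m pendant '[[0,0,0.003,0,0,0,0.04],[0,0,0.002,0,0,0,0.04],[0,0,0,0,0,0,0.04]]'
python3 - <<'E'
from h import *
from bench import arm
st()
d=arm.get_image("scene"); pickle.dump(d,open("pics/scene4.pkl","wb"))
im=cv2.resize(d["image"][180:225,250:310,::-1],(800,600),interpolation=cv2.INTER_CUBIC)
cv2.imwrite("pics/z4.png",np.clip(im.astype(float)*2,0,255).astype(np.uint8))
E
```

```text
clock: 5.85
position: [540.0, -127.3, 63.4]
ee_rot: [0.987, 0.16, -0.001, -0.0]
contact_force: [0.2, 0.9, -0.0]
gripper_width: 40.0
grasp_force: 0.0
clock: 6.15
position: [540.5, -127.3, 59.1]
ee_rot: [0.987, 0.16, -0.0, -0.0]
contact_force: [-0.4, -0.2, 0.6]
gripper_width: 39.8
grasp_force: 0.0
t 6.15 p [ 540.5 -127.3   59.1] th 0.3206 tilt [-0.0006  0.    ] F [-0.4 -0.2  0.6] T [0.03 0.04 0.03] w 39.8 g 0.0 j [ 0.06  0.45 -0.37 -0.   -0.75  1.83]
```

View pics/z4.png

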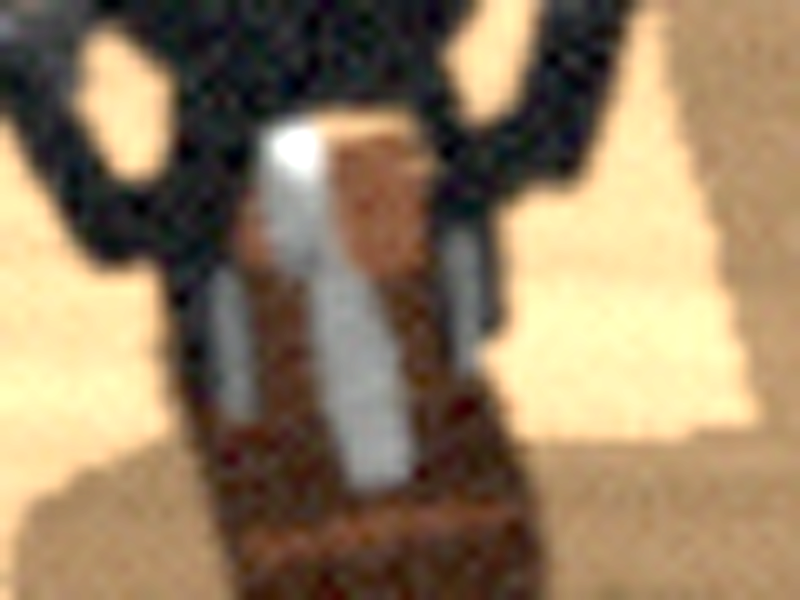

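At TCP z 59 the pad tips, at (245,418) and (460,372), are about z = 65 beside the head, and there is still no contact. I'll lower 3 mm more and close.

```bash
python3 -m pendant '[[0.0005,0,0.003,0,0,0,0.04],[0,0,0,0,0,0,0.02],[0,0,0,0,0,0,0.005],[0,0,0,0,0,0,0.0],[0,0,0,0,0,0,0.0],[0,0,0,0,0,0,0.0]]'
python3 -c "
from h import *;st()"
```

```text
clock: 6.8
position: [541.1, -127.1, 56.4]
ee_rot: [0.987, 0.16, -0.0, -0.0]
contact_force: [0.7, 0.1, -0.5]
gripper_width: 10.3
grasp_force: 62.8
t 6.8 p [ 541.1 -127.1   56.4] th 0.3207 tilt [-0.0001  0.    ] F [ 0.7  0.1 -0.5] T [-0.02 -0.02 -0.01] w 10.3 g 62.8 j [ 0.06  0.45 -0.37 -0.   -0.75  1.83]
```

```bash
python3 -m pendant '[[0,0,-0.01,0,0,0,0],[0,0,-0.02,0,0,0,0],[0,0,-0.02,0,0,0,0],[0,0,-0.02,0,0,0,0],[0,0,-0.02,0,0,0,0],[0,0,-0.005,0,0,7.9,0],[0,0,0,0,0,7.9,0],[0,0,0,0,0,7.9,0],[0,0,0,0,0,7.9,0]]' | tail -2
python3 -m pendant '[[-0.006,-0.017,0,0,0,0,0],[-0.012,-0.0333,0,0,0,0,0],[-0.012,-0.0333,0,0,0,0,0],[-0.012,-0.0333,0,0,0,0,0],[-0.012,-0.0333,0,0,0,0,0],[-0.012,-0.0333,0,0,0,0,0],[-0.012,-0.0333,0,0,0,0,0],[-0.012,-0.0333,0,0,0,0,0],[-0.006,-0.0165,0,0,0,0,0],[0,0,0,0,0,0,0],[0,0,0,0,0,0,0]]' |tail -1
python3 - <<'E'
from h import *
from bench import arm
st([508.4,154.3,150],-0.23)
for n in("scene","top"):
    d=arm.get_image(n); pickle.dump(d,open(f"pics/{n}5.pkl","wb"))
d=pickle.load(open("pics/scene5.pkl","rb"))
im=cv2.resize(d["image"][165:225,337:417,::-1],(800,600),interpolation=cv2.INTER_CUBIC)
cv2.imwrite("pics/z5.png",np.clip(im.astype(float)*1.6,0,255).astype(np.uint8))
for P in ([508.4,154.3,76],[508.4,154.3,100],[508.4,154.3,140]): print((proj(d,P)-[337,165])*10)
E
```

```text
gripper_width: 10.6
grasp_force: 62.9
grasp_force: 62.9
t 8.8 p [508.5 154.5 151.9] th -0.23 tilt [0.0003 0.0001] F [ 1.4 -0.1  0.5] T [-0.05 -0.01 -0.02] w 10.9 g 62.9 j [ 0.6   0.29 -0.33  0.   -0.95  0.74]
shift mm [-0.09  0.2   1.9 ]
wz deg 0.0
[405.23702436 335.96309338]
[411.53959148 266.76769109]
[422.42901705 147.21352068]
```

View pics/z5.png

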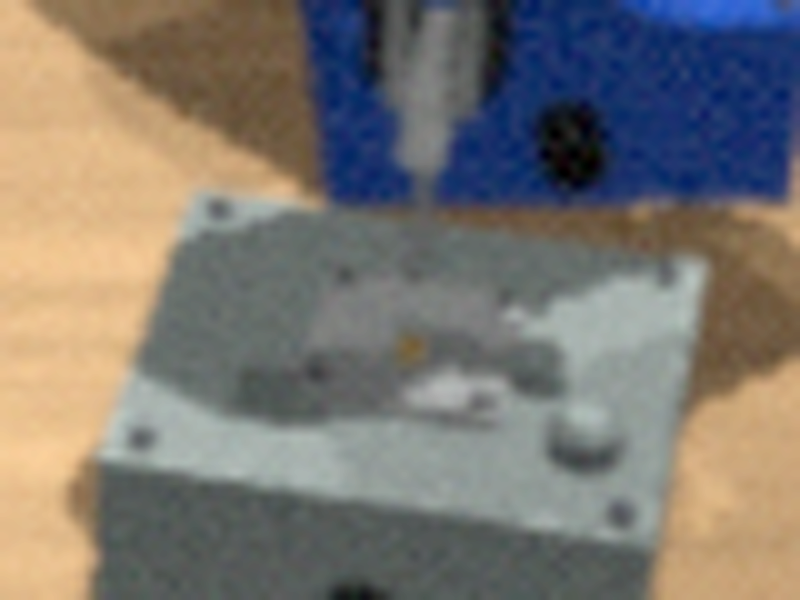

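The key hangs upright in the fingers, shaft at (425,195), over the keyway at (410,348). I'll descend to just above the bezel and then feel for entry.

```bash
python3 -m pendant '[[-0.0005,0,0.008,0,0,0,0],[0,0,0.008,0,0,0,0],[0,0,0.006,0,0,0,0],[0,0,0,0,0,0,0],[0,0,0,0,0,0,0]]' |tail -1
python3 -c "
from h import *;st([508.4,154.3,128],-0.23)"
python3 -m pendant '[[0,0,0.001,0,0,0,0],[0,0,0.001,0,0,0,0],[0,0,0.001,0,0,0,0],[0,0,0.001,0,0,0,0],[0,0,0,0,0,0,0]]' |tail -1
python3 -c "
from h import *;st([508.4,154.3,128],-0.23)"
```

```text
grasp_force: 62.9
t 9.4 p [508.2 154.3 129.1] th -0.231 tilt [-0.0006 -0.0006] F [ 0.3  0.3 -0.4] T [ 0.02 -0.02 -0.01] w 10.6 g 62.9 j [ 0.6   0.32 -0.36  0.   -0.89  0.74]
shift mm [ 0.21 -0.08  1.06]
wz deg -0.06
grasp_force: 62.9
t 9.9 p [508.1 154.5 125.3] th -0.2308 tilt [-0.0002 -0.0001] F [-0.6 -0.5 -0.9] T [ 0.03 -0.01 -0.04] w 10.2 g 62.9 j [ 0.6   0.33 -0.36 -0.   -0.88  0.74]
shift mm [ 0.33  0.11 -2.69]
wz deg -0.05
```

```bash
python3 -m pendant '[[0,0,0.001,0,0,0,0],[0,0,0.001,0,0,0,0],[0,0,0.001,0,0,0,0],[0,0,0,0,0,0,0]]' |tail -1
python3 -c "
from h import *;st()"
python3 -m pendant '[[0,0,0.001,0,0,0,0],[0,0,0.001,0,0,0,0],[0,0,0.001,0,0,0,0],[0,0,0,0,0,0,0]]' |tail -1
python3 -c "
from h import *;st([508.4,154.3,128],-0.23)"
```

```text
grasp_force: 62.9
t 10.3 p [508.1 154.4 122.2] th -0.2309 tilt [-0.0003 -0.0002] F [ 0.6 -0.4 -0.7] T [-0.    0.07  0.04] w 9.9 g 62.9 j [ 0.6   0.33 -0.37 -0.   -0.88  0.74]
grasp_force: 62.9
t 10.7 p [508.1 154.4 119.2] th -0.2309 tilt [-0.0004 -0.0002] F [-0.4 -0.4 -0.4] T [-0.06 -0.03 -0.04] w 10.4 g 62.9 j [ 0.6   0.33 -0.37 -0.   -0.87  0.74]
shift mm [ 0.36  0.07 -8.8 ]
wz deg -0.05
```

```bash
python3 -m pendant '[[0,0,0.001,0,0,0,0],[0,0,0.001,0,0,0,0],[0,0,0.001,0,0,0,0],[0,0,0.001,0,0,0,0],[0,0,0.001,0,0,0,0],[0,0,0.001,0,0,0,0],[0,0,0.0005,0,0,0,0],[0,0,0,0,0,0,0]]' |tail -4
python3 -c "
from h import *;st([508.4,154.3,113],-0.23)"
```

```text
ee_rot: [0.993, -0.115, -0.0, 0.0]
contact_force: [-0.6, 0.5, -1.3]
gripper_width: 10.7
grasp_force: 62.9
t 11.5 p [508.2 154.5 112.8] th -0.2308 tilt [-0.0001 -0.0001] F [-0.6  0.5 -1.3] T [ 0.05  0.03 -0.05] w 10.7 g 62.9 j [ 0.6   0.34 -0.38  0.   -0.85  0.74]
shift mm [ 0.27  0.12 -0.16]
wz deg -0.05
```

```bash
python3 -m pendant '[[0,0,0,0,0,-6.45,0],[0,0,0,0,0,-6.45,0],[0,0,0,0,0,-6.45,0],[0,0,0,0,0,-6.45,0],[0,0,0,0,0,0,0]]' |tail -1
python3 -c "
from h import *;st([508.4,154.3,113])"
python3 -m pendant '[[0,0,0.001,0,0,0,0],[0,0,0.001,0,0,0,0],[0,0,0.0007,0,0,0,0],[0,0,0,0,0,0,0]]' |tail -1
python3 -c "
from h import *;st()"
```

```text
grasp_force: 62.9
t 12.0 p [508.2 154.5 113. ] th 0.2193 tilt [0.0001 0.    ] F [-0.8  0.1 -0.6] T [-0.02 -0.02 -0.05] w 10.4 g 62.9 j [ 0.6   0.34 -0.38  0.   -0.85  1.19]
shift mm [ 0.16  0.23 -0.05]
grasp_force: 62.9
t 12.4 p [508.1 154.4 110. ] th 0.2189 tilt [-0.0003 -0.0002] F [-0.6 -1.  -0.7] T [ 0.04 -0.04  0.01] w 10.5 g 62.9 j [ 0.6   0.34 -0.38 -0.   -0.85  1.19]
```

```bash
python3 -m pendant '[[0,0,0.0007,0,0,0,0],[0,0,0.0005,0,0,0,0],[0,0,0,0,0,0,0]]' |tail -1
python3 -c "
from h import *;st()"
```

```text
grasp_force: 63.0
t 12.7 p [508.2 154.5 109. ] th 0.2194 tilt [-0.  0.] F [-0.  -0.3 -0.2] T [ 0.01  0.   -0.01] w 10.5 g 63.0 j [ 0.6   0.35 -0.38 -0.   -0.84  1.19]
```

```bash
python3 -m pendant '[[0,0,0.0007,0,0,0,0],[0,0,0.0005,0,0,0,0],[0,0,0,0,0,0,0]]' |tail -1
python3 -c "
from h import *;st()"
python3 -m pendant '[[0,0,0.0007,0,0,0,0],[0,0,0,0,0,0,0]]' |tail -1
python3 -c "
from h import *;st()"
```

```text
grasp_force: 63.0
t 13.0 p [508.2 154.6 107.8] th 0.2194 tilt [0.     0.0001] F [ 0.2  0.2 -0.4] T [ 0.18  0.08 -0.  ] w 10.6 g 63.0 j [ 0.6   0.35 -0.38 -0.   -0.84  1.19]
grasp_force: 63.0
t 13.2 p [508.2 154.6 107.1] th 0.2194 tilt [0.0001 0.0002] F [-0.8  0.7 -0.4] T [ 0.19  0.07 -0.  ] w 10.1 g 63.0 j [ 0.6   0.35 -0.38 -0.   -0.84  1.19]
```

```bash
python3 -m pendant '[[0,0,0.0006,0,0,0,0],[0,0,0.0004,0,0,0,0],[0,0,0,0,0,0,0]]' |tail -1
python3 -c "
from h import *;st()"
python3 -m pendant '[[0,0,0,0,0,2,0],[0,0,0,0,0,2,0],[0,0,0,0,0,2,0],[0,0,0,0,0,0,0]]' |tail -1
python3 -c "
from h import *;st()"
```

```text
grasp_force: 63.0
t 13.5 p [508.2 154.6 106.1] th 0.2194 tilt [0.0001 0.0001] F [-0.6  1.  -0.6] T [ 0.26  0.07 -0.03] w 10.4 g 63.0 j [ 0.6   0.35 -0.38 -0.   -0.84  1.19]
grasp_force: 62.9
t 13.9 p [508.3 154.7 106.1] th 0.1151 tilt [0.0004 0.0004] F [-0.5  0.4  0.3] T [0.5  0.12 0.05] w 10.5 g 62.9 j [ 0.6   0.35 -0.38 -0.   -0.84  1.09]
```

```bash
python3 -m pendant '[[0,-0.0006,0,0,0,0,0],[0,0,0,0,0,0,0],[0,0,0,0,0,0,0]]' |tail -1
python3 -c "
from h import *;st()"
```

```text
grasp_force: 63.0
t 14.2 p [508.2 154.9 106.1] th 0.1151 tilt [-0.     -0.0003] F [-0.1  0.2 -0.1] T [-0.03 -0.17  0.03] w 10.5 g 63.0 j [ 0.6   0.35 -0.38  0.   -0.84  1.08]
```

```bash
python3 -m pendant '[[0,0,0,0,0,2.5,0],[0,0,0,0,0,2.5,0],[0,0,0,0,0,0,0]]' |tail -1
python3 -c "
from h import *;st()"
python3 -m pendant '[[0,0,0,0,0,2.5,0],[0,0,0,0,0,2.5,0],[0,0,0,0,0,0,0]]' |tail -1
python3 -c "
from h import *;st()"
```

```text
grasp_force: 62.9
t 14.5 p [508.1 154.9 106.1] th 0.028 tilt [-0.     -0.0003] F [ 0.5 -1.  -1.3] T [-0.11 -0.22  0.07] w 10.5 g 62.9 j [ 0.6   0.35 -0.38  0.   -0.84  1.  ]
grasp_force: 62.9
t 14.8 p [508.2 154.9 106.1] th -0.0586 tilt [ 0.     -0.0002] F [ 0.6 -0.8 -0.6] T [-0.13 -0.28  0.11] w 10.4 g 62.9 j [ 0.6   0.35 -0.38  0.   -0.84  0.91]
```

```bash
python3 -m pendant '[[0,0,0,0,0,2.5,0],[0,0,0,0,0,2.5,0],[0,0,0,0,0,0,0]]' |tail -1
python3 -c "
from h import *;st()"
python3 -m pendant '[[0,0,0,0,0,2.5,0],[0,0,0,0,0,2.5,0],[0,0,0,0,0,0,0]]' |tail -1
python3 -c "
from h import *;st()"
```

```text
grasp_force: 62.9
t 15.1 p [508.1 154.9 106.1] th -0.1455 tilt [-0.0001 -0.0003] F [ 1.3 -0.1 -0.8] T [-0.25 -0.28  0.15] w 10.8 g 62.9 j [ 0.6   0.35 -0.38  0.   -0.84  0.82]
grasp_force: 62.9
t 15.4 p [508.  154.9 106.1] th -0.2325 tilt [-0.0003 -0.0003] F [ 0.2 -1.4  0.1] T [-0.22 -0.11  0.12] w 10.5 g 62.9 j [ 0.6   0.35 -0.38  0.   -0.84  0.74]
```

```bash
python3 -m pendant '[[0,0,0.0005,0,0,0,0],[0,0,0.0005,0,0,0,0],[0,0,0,0,0,0,0]]' |tail -1
python3 -c "
from h import *;st()"
python3 -m pendant '[[0,0,0.0005,0,0,0,0],[0,0,0.0005,0,0,0,0],[0,0,0,0,0,0,0]]' |tail -1
python3 -c "
from h import *;st()"
```

```text
grasp_force: 63.8
t 15.7 p [508.2 155.  105.9] th -0.2329 tilt [ 0.0003 -0.0003] F [-0.8 -1.2  4.4] T [-0.44  0.47  0.14] w 10.1 g 63.8 j [ 0.6   0.35 -0.38  0.   -0.84  0.74]
grasp_force: 64.3
t 16.0 p [508.4 155.  105.7] th -0.2325 tilt [ 0.0011 -0.0003] F [-2.5 -0.5  8.3] T [-0.47  0.8   0.12] w 10.3 g 64.3 j [ 0.6   0.35 -0.38  0.   -0.84  0.74]
```

```bash
python3 -m pendant '[[0,0,0,0,0,1.5,0],[0,0,0,0,0,1.5,0],[0,0,0,0,0,0,0]]' |tail -1
python3 -c "
from h import *;st()"
python3 -m pendant '[[0,0,0,0,0,1.5,0],[0,0,0,0,0,1.5,0],[0,0,0,0,0,0,0]]' |tail -1
python3 -c "
from h import *;st()"
```

```text
grasp_force: 64.3
t 16.3 p [508.4 155.  105.7] th -0.2853 tilt [ 0.001  -0.0003] F [-3.6 -0.9  9. ] T [-0.47  0.78  0.18] w 10.8 g 64.3 j [ 0.6   0.35 -0.38  0.   -0.84  0.68]
grasp_force: 64.3
t 16.6 p [508.4 155.  105.7] th -0.3377 tilt [ 0.0011 -0.0002] F [-1.7 -2.3  9.1] T [-0.51  0.76  0.15] w 10.6 g 64.3 j [ 0.6   0.35 -0.38  0.   -0.84  0.63]
```

```bash
python3 -m pendant '[[0,0,0,0,0,1.5,0],[0,0,0,0,0,1.5,0],[0,0,0,0,0,0,0]]' |tail -1
python3 -c "
from h import *;st()"
python3 -m pendant '[[0,0,0,0,0,1.5,0],[0,0,0,0,0,1.5,0],[0,0,0,0,0,0,0]]' |tail -1
python3 -c "
from h import *;st()"
python3 -m pendant '[[0,0,0,0,0,1.5,0],[0,0,0,0,0,1.5,0],[0,0,0,0,0,0,0]]' |tail -1
python3 -c "
from h import *;st()"
```

```text
grasp_force: 64.3
t 16.9 p [508.4 155.  105.7] th -0.39 tilt [ 0.0011 -0.0002] F [-1.8 -0.8  8.5] T [-0.47  0.75  0.12] w 10.5 g 64.3 j [ 0.6   0.35 -0.38  0.   -0.84  0.58]
grasp_force: 64.3
t 17.2 p [508.4 155.  105.7] th -0.4424 tilt [ 0.0011 -0.0002] F [-1.6 -1.7  9.2] T [-0.52  0.81  0.13] w 10.6 g 64.3 j [ 0.6   0.35 -0.38  0.   -0.84  0.53]
grasp_force: 64.3
t 17.5 p [508.4 155.  105.7] th -0.4947 tilt [ 0.0011 -0.0002] F [-2.6 -1.5  8.1] T [-0.49  0.81  0.14] w 10.1 g 64.3 j [ 0.6   0.35 -0.38  0.   -0.84  0.47]
```

```bash
python3 - <<'E'
from h import *
from bench import arm
d=arm.get_image("scene"); pickle.dump(d,open("pics/scene6.pkl","wb"))
im=cv2.resize(d["image"][165:210,350:410,::-1],(800,600),interpolation=cv2.INTER_CUBIC)
cv2.imwrite("pics/z6.png",np.clip(im.astype(float)*1.8,0,255).astype(np.uint8))
f=lambda P:((proj(d,P)-[350,165])*800/60).round()
for z in (76,89,99,119): print(z,f([508.4,154.7,z]),f([526,154.7,z]))
E
```

```text
76 [369. 448.] [375. 500.]
89 [373. 398.] [380. 450.]
99 [377. 360.] [384. 411.]
119 [384. 281.] [391. 332.]
```

View pics/z6.png

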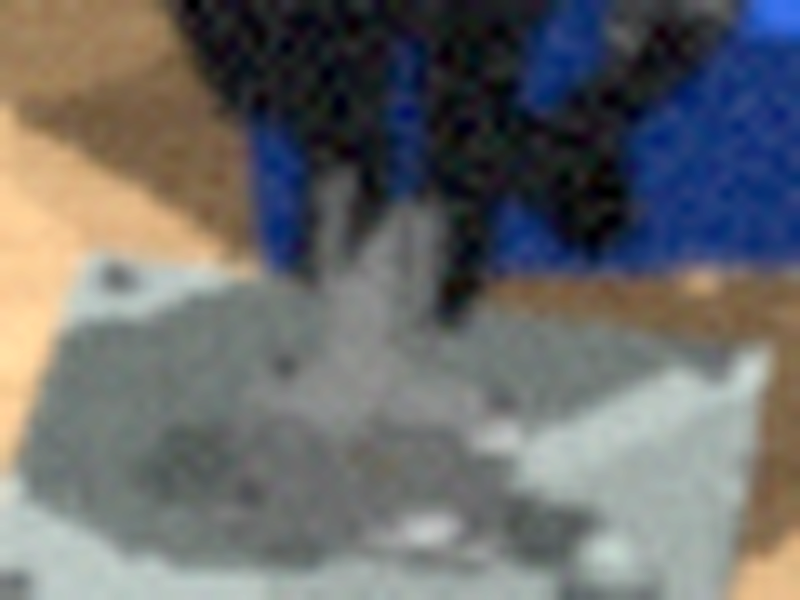

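The bar head seems turned along with the fingers, from (420,215) down-left to (360,400), so the key's yaw follows the tool and the blockage must be small and lateral. I'll twist back to line under light push, then probe sideways.

```bash
python3 -m pendant '[[0,0,0,0,0,-3,0],[0,0,0,0,0,-3,0],[0,0,0,0,0,-2,0],[0,0,0,0,0,0,0]]' |tail -1
python3 -c "
from h import *;st()"
python3 -m pendant '[[0,0,0,0,0,-1.5,0],[0,0,0,0,0,-1.5,0],[0,0,0,0,0,-1.5,0],[0,0,0,0,0,-1.5,0],[0,0,0,0,0,-1,0],[0,0,0,0,0,0,0]]' |tail -1
python3 -c "
from h import *;st()"
python3 -m pendant '[[0,0.0008,0,0,0,0,0],[0,0,0,0,0,0,0]]' |tail -1
python3 -c "
from h import *;st()"
```

```text
grasp_force: 63.1
t 17.95 p [508.  155.  104.1] th -0.3564 tilt [-0.0001  0.0001] F [ 0.4 -0.9 -0.2] T [-0.33 -0.05 -0.03] w 10.7 g 63.1 j [ 0.6   0.35 -0.39 -0.   -0.83  0.61]
grasp_force: 62.9
t 18.55 p [508.1 155.1 104.1] th -0.2338 tilt [-0.0001  0.0001] F [ 0.3 -0.8 -0.6] T [-0.02 -0.01 -0.06] w 10.5 g 62.9 j [ 0.6   0.35 -0.39 -0.   -0.83  0.74]
grasp_force: 62.9
t 18.75 p [507.9 154.2 104.1] th -0.2345 tilt [-0.0001 -0.    ] F [-0.6  0.  -0.9] T [ 0.01 -0.   -0.03] w 10.5 g 62.9 j [ 0.6   0.35 -0.39 -0.   -0.83  0.74]
```

It dropped in at depth 23 with no force. I'll continue down.

```bash
python3 -m pendant '[[0,-0.0005,0.0007,0,0,0,0],[0,0,0.0008,0,0,0,0],[0,0,0,0,0,0,0]]' |tail -1
python3 -c "
from h import *;st()"
python3 -m pendant '[[0,0,0.0008,0,0,0,0],[0,0,0.0008,0,0,0,0],[0,0,0,0,0,0,0]]' |tail -1
python3 -c "
from h import *;st()"
```

```text
grasp_force: 62.9
t 19.05 p [508.  154.8 102.5] th -0.2343 tilt [-0.0003 -0.0002] F [-0.8 -0.4 -1. ] T [-0.    0.05  0.01] w 10.2 g 62.9 j [ 0.6   0.35 -0.39 -0.   -0.83  0.74]
grasp_force: 62.9
t 19.35 p [507.9 154.7 100.8] th -0.2345 tilt [-0.0003 -0.0002] F [ 0.  -0.7 -0.8] T [0.01 0.   0.05] w 10.8 g 62.9 j [ 0.6   0.36 -0.39 -0.   -0.83  0.74]
```

```bash
python3 -m pendant '[[0,0,0.001,0,0,0,0],[0,0,0.001,0,0,0,0],[0,0,0.001,0,0,0,0],[0,0,0.001,0,0,0,0],[0,0,0,0,0,0,0]]' |tail -1
python3 -c "
from h import *;st()"
python3 -m pendant '[[0,0,0.0008,0,0,0,0],[0,0,0.0008,0,0,0,0],[0,0,0,0,0,0,0]]' |tail -1
python3 -c "
from h import *;st()"
```

```text
grasp_force: 62.9
t 19.85 p [507.9 154.7  96.8] th -0.2344 tilt [-0.0003 -0.0002] F [ 0.  -0.8 -0.3] T [ 0.04 -0.    0.04] w 10.4 g 62.9 j [ 0.6   0.36 -0.39 -0.   -0.82  0.74]
grasp_force: 63.0
t 20.15 p [508.1 154.8  95.4] th -0.2343 tilt [ 0.0001 -0.    ] F [-0.5  0.2 -1.2] T [-0.01  0.02 -0.02] w 10.5 g 63.0 j [ 0.6   0.36 -0.4   0.   -0.81  0.74]
```

```bash
python3 -m pendant '[[0,0,0.0006,0,0,0,0],[0,0,0.0006,0,0,0,0],[0,0,0,0,0,0,0],[0,0,0,0,0,0,0]]' |tail -1
python3 -c "
from h import *;st()"
```

```text
grasp_force: 63.9
t 20.55 p [508.3 154.8  95.2] th -0.2339 tilt [0.0008 0.    ] F [-2.1  0.4  4.9] T [-0.15  0.65 -0.01] w 10.6 g 63.9 j [ 0.6   0.36 -0.4   0.   -0.81  0.74]
```

```bash
python3 -m pendant '[[0,0,-0.0007,0,0,0,0],[0,0,0,0,0,4,0],[0,0,0,0,0,6,0],[0,0,0,0,0,6,0],[0,0,0,0,0,6,0],[0,0,0,0,0,6,0],[0,0,0,0,0,6,0],[0,0,0,0,0,6,0],[0,0,0,0,0,0,0]]' |tail -1
python3 -c "
from h import *;st([508.2,154.8,95.3],-1.804)"
```

```text
grasp_force: 63.5
t 21.45 p [508.2 154.8  95.3] th -0.9319 tilt [ 0.0004 -0.0001] F [-0.6 -0.4  3. ] T [-0.17  0.34  0.11] w 10.5 g 63.5 j [ 0.6   0.36 -0.4   0.   -0.81  0.04]
shift mm [-0.01  0.   -0.05]
wz deg 49.97
```

```bash
python3 -m pendant '[[0,0,0,0,0,6,0],[0,0,0,0,0,6,0],[0,0,0,0,0,6,0],[0,0,0,0,0,6,0],[0,0,0,0,0,6,0],[0,0,0,0,0,6,0],[0,0,0,0,0,6,0],[0,0,0,0,0,5,0],[0,0,0,0,0,3,0],[0,0,0,0,0,0,0],[0,0,0,0,0,0,0],[0,0,0,0,0,0,0]]' |tail -1
python3 - <<'E'
from h import *
from bench import arm
st([508.2,154.8,95.3])
d=arm.get_image("scene")
im=cv2.resize(d["image"][165:210,350:410,::-1],(800,600),interpolation=cv2.INTER_CUBIC)
cv2.imwrite("pics/z7.png",np.clip(im.astype(float)*1.8,0,255).astype(np.uint8))
E
```

```text
grasp_force: 63.7
t 22.65 p [508.1 154.8  95.2] th -1.8032 tilt [0.0004 0.    ] F [-1.8 -0.8  5.5] T [-0.25  0.44  0.16] w 10.2 g 63.7 j [ 0.6   0.36 -0.4   0.   -0.81 -0.83]
shift mm [-0.01 -0.05 -0.05]
```

View pics/z7.png

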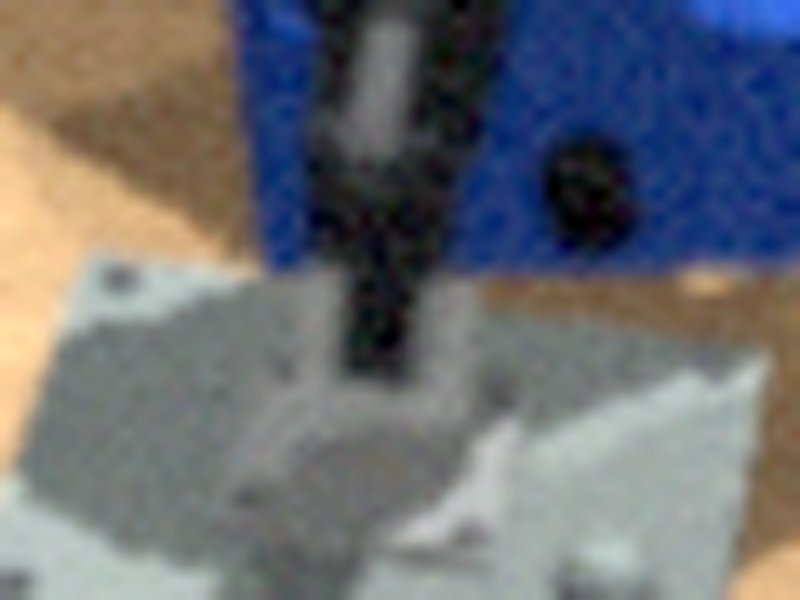

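The head now lies across, spanning x = 300 to 480 in the crop, and the torque matches the spring at a quarter turn. I'll add a few degrees of margin.

```bash
python3 -m pendant '[[0,0,0,0,0,2,0],[0,0,0,0,0,2,0],[0,0,0,0,0,0,0],[0,0,0,0,0,0,0],[0,0,0,0,0,0,0]]' |tail -1
python3 -c "
from h import *;st()"
```

```text
grasp_force: 63.8
t 23.2 p [508.2 154.8  95.3] th -1.8732 tilt [ 0.0003 -0.    ] F [-1.9 -0.4  5.1] T [-0.18  0.49  0.16] w 10.3 g 63.8 j [ 0.6   0.36 -0.4   0.   -0.81 -0.9 ]
```

```bash
python3 -m pendant '[[0,0,0,0,0,2,0],[0,0,0,0,0,2,0],[0,0,0,0,0,0,0],[0,0,0,0,0,0,0],[0,0,0,0,0,0,0]]' |tail -1
python3 -c "
from h import *;st()
from bench import arm
print(arm.job_done())"
```

```text
grasp_force: 63.8
t 23.7 p [508.2 154.8  95.2] th -1.9429 tilt [ 0.0003 -0.    ] F [-2.3 -0.9  5.8] T [-0.23  0.51  0.13] w 10.8 g 63.8 j [ 0.6   0.36 -0.4   0.   -0.81 -0.97]
the job is handed in; nothing more can be done
None
```

I handed the job in at 23.7 s with the bar-headed key at the floor of the lock and still gripped at about 64 N. The tool had turned it about 98° clockwise; the plug angle can't be read directly and no verdict came back, so the quarter turn rests on the tool angle and a twist of about 0.15 N m.

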